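# Clear the setup block and slide a mirror plate home on the stage fixture

### The job

The laser stage has to be loaded with the fragile mirror plate. First lift the steel setup block off the breadboard and set it down in the open white tray without dropping it or letting it touch the plate; then, without lifting the plate, slide it gently, never pressing on it with more than 15 N, until one long edge lies flush along the aluminium fence and one short end touches the short stop pin (not the taller post at the other end). Leave everything else where it stands.

Things in the scene. Friction and masses are not known exactly. Their poses are not given: they have to be found in the camera images.
- board: Black optical breadboard, 300 (its x) by 400 (its y) mm, fixed, its top face 60 mm above the table; origin at the middle of the top face, z up. Its place and yaw vary. Grid of small holes (flat, nothing catches). Near its +x side it carries the fence.
- fence (a point): Middle of the fence's working face (the face that looks to board -x), at the level of the board's top: 105 mm from the board's origin along board +x. The fence is a fixed plain aluminium bar 20 mm thick (x), 340 mm long (along board y, 170 mm each way from this point), 12 mm high. Axes as the board's.
- stop_pin: Short fixed steel dowel, 12 mm in diameter, 14 mm high, standing on the board at board x = 62.5 mm, y = +162.5 or -162.5 mm (which end varies); origin at the middle of its foot, axes parallel to the board's. Plate home: its centre 45 mm from the fence's face and 71 mm (65 + pin radius 6) along board y from the pin's axis, towards the board's middle.
- post: Fixed steel post, 22 mm in diameter (foot flange 28 mm), 40 mm high plus an 8 mm stud, standing at the other end (board x = 62.5 mm, y of the other sign than the stop pin's). Origin at the middle of its foot. Not a stop: the plate does not go there.
- plate: Fragile glass mirror plate, metal-coated on top, 90 mm wide (its x) by 130 long (its y) by 9.5 mm thick, about 0.28 kg, lying loose on the board's near (-x) half, turned up to 0.4 rad from home; origin at the centre of its underside. Too wide to grip; pushed at its edges it drags with 1.5 to 4 N. Stiff: meeting it at 0.1 m/s, or running it on to a stop at 0.03 m/s, can give 12 N.
- block: Plain ground-steel setup block (1-2-3 block) with round holes, 76 mm long (its x) by 25 mm wide (its y) by 51 mm high, about 0.62 kg, loose, standing on its narrow long face on the board between the plate and the fence, at any yaw; origin at the centre of its underside. Grip it across its 25 mm width from above.
- block_mid (a point): The middle of the setup block, 25.5 mm above its origin.
- tray: Open white plastic parts tray, fixed, on the table to one side of the stage (left or right varies): 150 mm (its x) by 110 mm (its y) outside, walls 4 mm thick, top edge 24 mm above the table, inner floor 4 mm above the table. Origin at the centre of its underside.
- case: Bystander: closed black instrument case, 120 by 90 by 32 mm, on the table on the other side of the stage from the tray; origin at the centre of its underside.
- objective: Bystander: dark metal microscope objective, 32 mm in diameter, 45 mm high, standing loose on the board near its left or right edge, on the near (-x) half; origin at the centre of its foot.
- driver: Bystander: small screwdriver, 120 mm long, red handle, lying loose on the board, about along board x, near the other edge of the near half from the objective; origin near its middle, x along its length.
There are look-alikes about, which are no part of the job. Several things look just like the tray: the one meant starts farthest to the robot's left.

How it is judged:
On the way, in this order (a step that is already met when the one before it is completed fails the run):
1. the setup block rests inside the tray, let go (x of block_mid in the frame of tray between -0.065 and 0.065 m and y of block_mid in the frame of tray between -0.045 and 0.045 m and height (world z) of block_mid below 0.034 m and linear speed of block below 0.02 m/s and contact force between block and the fingers below 0.1 N), for 0.2 s.
2. the plate is flush along the fence and touches the stop pin (x of plate in the frame of fence between -0.0475 and -0.04 m and angle between the x axis of plate and the x axis of board, either way round below 0.03 rad and angle between plate's own z axis and vertical below 0.03 rad and z of plate in the frame of board below 0.003 m and ((y of stop_pin in the frame of board above 0 m and y of plate in the frame of stop_pin between -0.0735 and -0.066 m) or (y of stop_pin in the frame of board below 0 m and y of plate in the frame of stop_pin between 0.066 and 0.0735 m))), for 0.2 s.
At the end, for the whole second after the job is handed in: The plate lies flat and at rest on the board, its long edge along the fence (gap at the middle under 2.5 mm, angle under 0.03 rad) and one short end at the stop pin (gap under 2.5 mm); the setup block rests inside the tray (all of step 2 and x of block_mid in the frame of tray between -0.065 and 0.065 m and y of block_mid in the frame of tray between -0.045 and 0.045 m and height (world z) of block_mid below 0.034 m and linear speed of block below 0.02 m/s and linear speed of plate below 0.01 m/s); the robot touches nothing.
It fails at once if the plate is pressed by the robot with more than 15 N (contact force between plate and the fingers above 15 N or contact force between plate and the arm above 15 N).
It fails at once if the setup block touches the plate (contact force between block and plate above 0.3 N).
It fails at once if the plate is lifted or tipped off the board (z of plate in the frame of board above 0.006 m or angle between plate's own z axis and vertical above 0.08 rad).
It fails at once if the setup block is dropped or banged into the tray (more than 80 N) (contact force between block and tray above 80 N).
It fails at once if a bystander is disturbed (moved more than 10 mm) (distance of any of case, objective, driver from where it was at the start of the episode above 0.01 m).
It also fails if it takes over 67 s, if anything falls off the work surface, if the arm or the gripper's body presses on something with over 40 N, if the wrist force passes 120 N, or if a joint passes its speed limit or range.

### The arm

A 6-joint arm with a two-finger parallel gripper is mounted at the origin on the work surface. World frame = base frame: x ahead of the robot, y to its left, z up, the work surface at z = 0. Lengths are in m, angles in rad, forces in N, time in s.
With the tool pointing down it reaches from about 0.35 to 0.85 m from the base axis. Payload 8.1 kg.
Tool frame: the origin (TCP) lies on the mounting face of the last link; the fingertips stand 186 mm ahead of it and the grasp point (between the pads) lies 167 mm ahead of it (robot.finger_overhang is the distance from the TCP to the fingertips, in m); z points along the fingers, y is the line along which they close (so a half turn about z gives the same grasp; the last joint's range is limited). The gripper opens to 93 mm and grips with 3 to 60 N. Pads are 15 mm wide; open, the fingers measure 128 mm over their backs; the gripper's body (75 mm by 188 mm) begins 65 mm behind the grasp point.
Start: joints at [1.146, 0.13, 1.488, -0, 1.523, -0.085], TCP at [0.2, 0.566, 0.405] pointing down, gripper open.
Joint ranges: [-2.96, 2.96], [-0.89, 2.26], [0.02, 2.5], [-1.34, 4.48], [0, 2.73], [-2.66, 2.66]. Speed limits (rad/s): [2.39, 2.39, 2.79, 3.14, 3.14, 3.14].

### API

Orientations are given as a rotation vector (axis times angle).
In Python, from plant import readout, read_camera, get_calibration, job, robot gives the robot as it stands.
- The arm moves only by the shell command python3 -m handwheel 'ROWS' [FORCE]. ROWS is JSON, a list of rows, each a list of 5 numbers: the shift along the world's x, y, z in cm, then the turn about the world's z in rad, then the closure, from 0 (fully open) to 1 (shut). In form: [[tx, ty, tz, spin, gripper], ...]. A call has 1 to 10 rows; each row shifts and turns the commanded pose from where the row before left it; what a row does not reach is not made up. A row lasts 1/8 s, in which the tool goes at most 62.5 mm and 10.7 degrees, less where a joint would pass 70% of its speed; a pose out of reach is approached as far as the arm can. A call is refused whole if a number of a shift passes 6.25 or a number of a turn 0.188, either way. A call with a gripper value outside its range is refused whole. The fingers move at their own pace and stop on an object; FORCE is the grip in N (left out, the last holds). Time passes only in rows, so rows that do not move let the fingers close. It gives the time, the measured TCP pose, the force, the opening and the grip force at its end, in the units of the state.
- readout.read_state(): the state, without advancing time (a new reading comes with each control period).
- read_camera(name): name is "scene" or "side" or "wrist"; returns the picture (420x560x3 uint8, red, green, blue); there is no depth.
- get_calibration(name): a dict with "fovy" (degrees; the focal length in pixels is half the picture's height over the tangent of half this angle, whatever the lens; pixels are square), "cx", "cy" (the principal point, pixels), "dist_coeffs" ([k1, k2, p1, p2, k3] as OpenCV has them; the pictures are not rectified), "pose" (4x4, takes a point from camera to world coordinates). Camera axes: x right, y down, z forward; pixel columns grow to the right and rows downward; lengths in m; the calibration is good to about 2 mm. A picture is of the moment at which its call begins: read the wrist's pose just before it. get_calibration takes no time and is no camera call; for the wrist camera it gives the pose at the moment of the call.
- job.close_job(): hands the job in; it is judged then, once.
The state is a dict: "t": time; "q": joint angles; "dq": joint speeds; "joint_torque": joint torques, N m; "tool_pos": TCP position; "orientation": TCP orientation; "force": force on the tool from outside, world axes, zero at the start; "wrist_torque": the same for the moment, N m; "opening": finger opening in m; "gripper_force": force on a finger pad.
Only numpy, scipy, OpenCV 4.12 (cv2) and the standard library are available. Lean on these libraries where they do the work, as an engineer would, in place of code of your own. Each camera call takes 0.05 s, during which the arm holds its last target. There are 200 camera calls.

## Working session

There is one attempt and no reset: what is moved stays moved. The work goes in short steps, Python scripts to look and compute and a shell command to move; the robot and the scene stay as the last step left them, time stands still between calls to the robot, and variables do not carry over. Pictures are saved under pics/ and viewed, at most 10 in all, crops included, and the job is handed in when it is done.

```bash
mkdir -p pics; cat > h.py <<'E'
import numpy as np, cv2
from plant import readout, read_camera, get_calibration, job, robot
def K(c):
    f=210/np.tan(np.radians(c["fovy"])/2); return np.array([[f,0,c["cx"]],[0,f,c["cy"]],[0,0,1.]])
def ray(c,uv):
    uv=np.asarray(uv,float).reshape(-1,1,2)
    n=cv2.undistortPoints(uv,K(c),np.array(c["dist_coeffs"],float)).reshape(-1,2)
    P=np.array(c["pose"]); d=np.c_[n,np.ones(len(n))]@P[:3,:3].T
    return P[:3,3],d
def plane(c,uv,z):
    o,d=ray(c,uv); return o+d*((z-o[2])/d[:,2])[:,None]
def proj(c,X):
    P=np.linalg.inv(np.array(c["pose"])); X=np.asarray(X,float).reshape(-1,3)
    r=cv2.Rodrigues(P[:3,:3])[0]
    return cv2.projectPoints(X,r,P[:3,3],K(c),np.array(c["dist_coeffs"],float))[0].reshape(-1,2)
def tri(c1,a,c2,b):
    o1,d1=ray(c1,a);o2,d2=ray(c2,b);d1=d1[0];d2=d2[0]
    s=np.linalg.lstsq(np.c_[d1,-d2],o2-o1,rcond=None)[0]
    p,q=o1+s[0]*d1,o2+s[1]*d2; return (p+q)/2,np.linalg.norm(p-q)
def snap(name,fn):
    c=get_calibration(name); im=read_camera(name); cv2.imwrite(f"pics/{fn}.png",im[:,:,::-1]); 
    import pickle; pickle.dump((c,im),open(f"pics/{fn}.pkl","wb")); return c,im
def load(fn):
    import pickle; return pickle.load(open(f"pics/{fn}.pkl","rb"))
E
python3 - <<'E'
from h import *
a=[]
for n in ["scene","side","wrist"]:
    c,im=snap(n,n+"0"); a.append(im); print(n,np.round(c["pose"],3).tolist(),c["fovy"])
cv2.imwrite("pics/all.png",cv2.resize(np.vstack([np.hstack(a[:2]),np.hstack([a[2],a[2]*0])]),(800,600))[:,:,::-1])
print(readout.read_state())
E
```

```text
scene [[0.46, 0.735, -0.498, 1.044], [0.888, -0.379, 0.261, -0.34], [0.003, -0.563, -0.827, 1.01], [0.0, 0.0, 0.0, 1.0]] 57.43969672716025
side [[0.888, -0.284, 0.362, 0.102], [-0.46, -0.564, 0.686, -0.731], [0.009, -0.775, -0.631, 0.716], [0.0, 0.0, 0.0, 1.0]] 55.100464433676485
wrist [[0.332, 0.905, 0.266, 0.124], [0.943, -0.318, -0.095, 0.592], [-0.001, 0.283, -0.959, 0.383], [0.0, 0.0, 0.0, 1.0]] 59.28711746472739
{'t': 0.15, 'q': array([ 1.14559136e+00,  1.30976602e-01,  1.48900961e+00,  1.38754461e-05,
        1.52301492e+00, -8.53751995e-02]), 'dq': array([-1.69219245e-05, -1.26477580e-03, -2.52238385e-03, -3.84886520e-04,
       -5.52432069e-04,  7.55269275e-04]), 'joint_torque': array([ 8.03764433e-04, -5.60468996e+01, -4.92340207e+01,  7.68915843e-02,
        3.04375053e-02, -1.05117592e-04]), 'tool_pos': array([0.19988672, 0.56554195, 0.40394559]), 'orientation': array([-5.31176986e-01, -3.09598643e+00,  2.13497362e-03]), 'force': array([-0.80179447,  0.66633295,  0.20313168]), 'wrist_torque': array([-0.04064787, -0.0306343 , -0.05998753]), 'gripper_force': 0.0, 'opening': 0.09327029698988526}
```

View pics/scene0.png

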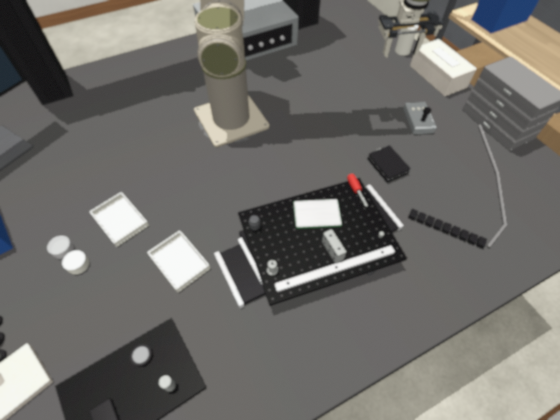

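View pics/side0.png

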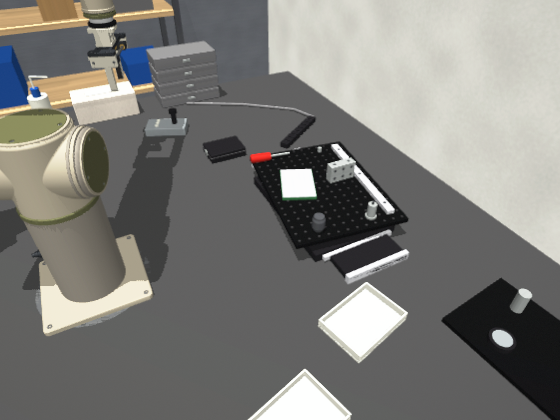

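Scene: two identical white trays, at (118,218) and (178,260). The board is centred near (320,240), with the plate at (317,213), block at (334,245), fence (335,268), post (272,267), pin (381,235), objective (254,222), driver (356,185) and case (388,163).
Side: the trays are at (363,320) and (300,410). Next I'll measure positions and look at one enlarged composite.

```bash
python3 - <<'E'
from h import *
c,im=load("scene0"); s,ims=load("side0")
for n,p in [("trayA",(118,218)),("trayB",(178,260))]: print(n,plane(c,[p],0.004)[0].round(3))
for n,p in [("trayA'",(300,410)),("trayB'",(363,320))]: print(n,plane(s,[p],0.004)[0].round(3))
print("case",plane(c,[(388,160)],.032)[0].round(3), "base proj",proj(c,[[0,0,0]]).round())
for n,a,b in [("plate c",(317,213),(298,184)),("pin top",(381,233),(320,148)),("post top",(272,261),(373,204))]: 
    p,e=tri(c,a,s,b); print(n,p.round(4),round(e,4))
A=cv2.resize(im[165:315,220:420],(800,600),interpolation=cv2.INTER_CUBIC)
B=cv2.resize(ims[130:280,225:425],(800,600),interpolation=cv2.INTER_CUBIC)
cv2.imwrite("pics/cA.png",A[:,:,::-1]);cv2.imwrite("pics/cB.png",B[:,:,::-1])
E
```

```text
trayA [ 0.25  -0.489  0.004]
trayB [ 0.472 -0.371  0.004]
trayA' [ 0.276 -0.468  0.004]
trayB' [ 0.482 -0.368  0.004]
case [0.458 0.378 0.032] base proj [[231. 118.]]
plate c [0.5503 0.0424 0.0644] 0.0046
pin top [0.6953 0.1652 0.073 ] 0.0041
post top [ 0.6463 -0.1551  0.1031] 0.0083
```

View pics/cA.png

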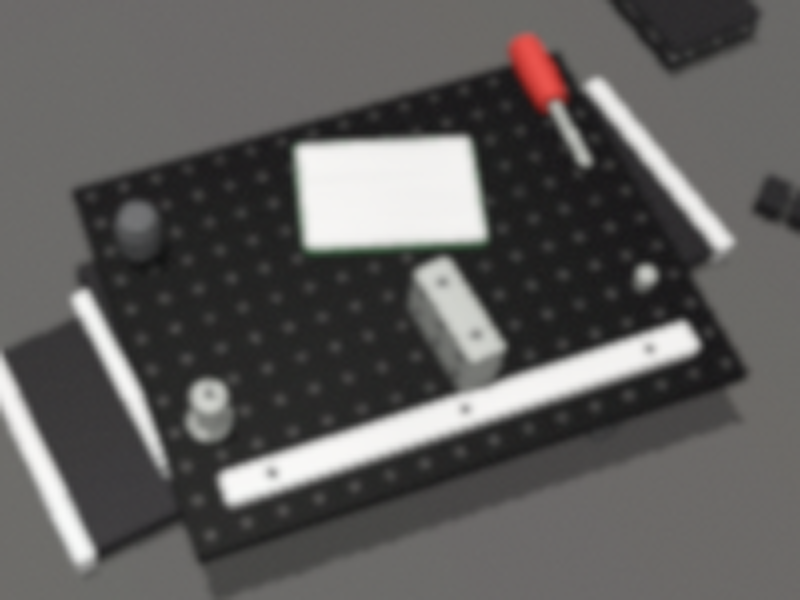

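View pics/cB.png

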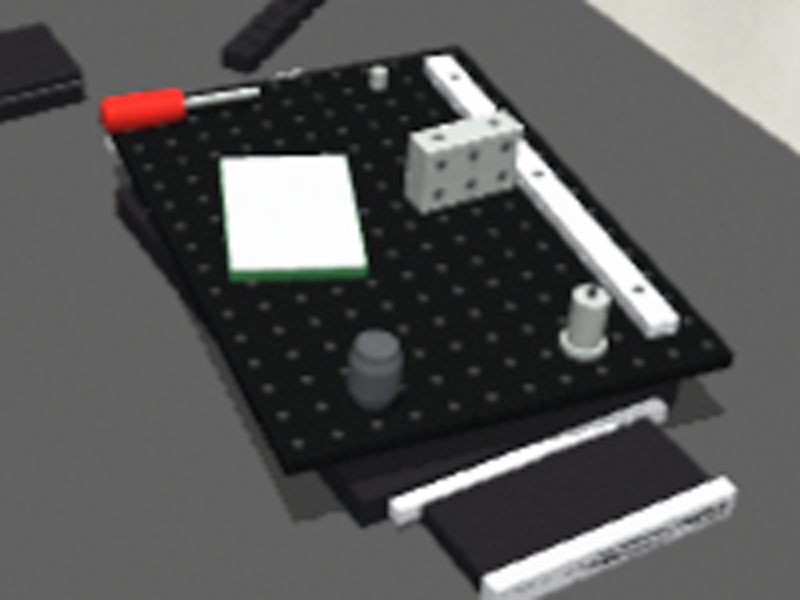

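Tray candidates in the scene picture: A at (118,218), y≈-0.48, and B at (178,260), y≈-0.37. B lies farther to the robot's left, so B is the one meant, and I'll confirm it in a crop. The pin is at the board's +y end and the post is at -y. Next I'll measure the corners.

```bash
cat > m1.py <<'E'
from h import *
c,im=load("scene0"); s,ims=load("side0")
A=lambda p:(np.array(p,float)+.5)/4-.5+[220,165]
B=lambda p:(np.array(p,float)+.5)/4-.5+[225,130]
# block top corners: far/near in both views (A,B)
for n,a,b in [("blk k1",(412,268),(408,134)),("blk k2",(448,256),(0,0)),("blk k3",(505,343),(522,124)),
  ("plate1",(295,143),(230,275)),("plate2",(470,136),(222,157)),("plate3",(488,240),(348,156)),("plate4",(305,250),(366,270)),
  ("brd1",(75,190),(290,470)),("brd4",(205,560),(732,360)),("brd3",(745,375),(460,48)),("pintop",(647,266),(378,70)),("fenceN",(222,480),(642,328)),("posttop",(210,385),(590,291))]:
    p,e=tri(c,A(a),s,B(b)); print(n,p.round(4),round(e,4))
for z in (.06,.0695,.111):
  pass
print("plateA",plane(c,[A(p) for p in [(295,143),(470,136),(488,240),(305,250)]],.0695)[:,:2].round(4).tolist())
print("plateB",plane(s,[B(p) for p in [(230,272),(222,157),(348,156),(366,268)]],.0695)[:,:2].round(4).tolist())
print("blkA",plane(c,[A(p) for p in [(412,268),(448,256),(505,343),(468,360)]],.111)[:,:2].round(4).tolist())
print("blkB",plane(s,[B(p) for p in [(408,134),(425,148),(522,124),(505,110)]],.111)[:,:2].round(4).tolist())
# trays
for nm,C,I,roi in (("scene",c,im,(140,225,80,70)),("side",s,ims,(310,275,105,90))):
    x,y,w,h=roi; m=(I[y:y+h,x:x+w].min(2)>150).astype(np.uint8)
    m=cv2.morphologyEx(m,cv2.MORPH_OPEN,np.ones((3,3)))
    k=max(cv2.findContours(m,0,2)[0],key=cv2.contourArea)
    P=plane(C,k.reshape(-1,2)+[x,y],.024)[:,:2]
    r=cv2.minAreaRect((P*1000).astype(np.float32)); print("tray",nm,r)
cv2.imwrite("pics/tr.png",np.hstack([cv2.resize(im[180:300,80:220],(400,343)),cv2.resize(ims[270:420,240:415],(400,343))])[:,:,::-1])
E
python3 m1.py
```

```text
blk k1 [0.6292 0.0135 0.1178] 0.0168
blk k2 [0.5068 0.1392 0.1076] 0.2779
blk k3 [0.7144 0.0246 0.1091] 0.0199
plate1 [0.4804 0.0013 0.0677] 0.0042
plate2 [0.536  0.1208 0.0704] 0.0026
plate3 [0.6186 0.0841 0.0685] 0.0029
plate4 [ 0.5635 -0.0348  0.0662] 0.0003
brd1 [ 0.4356 -0.1605  0.0548] 0.0057
brd4 [ 0.7311 -0.2006  0.0525] 0.0035
brd3 [0.7857 0.1882 0.0583] 0.0002
pintop [0.6925 0.1672 0.0763] 0.0055
fenceN [ 0.69   -0.1649  0.0645] 0.0042
posttop [ 0.6461 -0.1536  0.1056] 0.0047
plateA [[0.4799, 0.0026], [0.5345, 0.1225], [0.618, 0.085], [0.5651, -0.0358]]
plateB [[0.4811, -0.0006], [0.5367, 0.1202], [0.6178, 0.0809], [0.5623, -0.0368]]
blkA [[0.632, 0.0084], [0.6351, 0.0351], [0.7089, 0.0333], [0.7083, 0.005]]
blkB [[0.6349, 0.0335], [0.6361, 0.0138], [0.7121, 0.0089], [0.7119, 0.029]]
tray scene ((480.22845458984375, -368.9950866699219), (161.17922973632812, 115.03578186035156), 13.910419464111328)
tray side ((472.6480712890625, -374.5308837890625), (162.51536560058594, 117.3320541381836), 14.081608772277832)
```

View pics/tr.png

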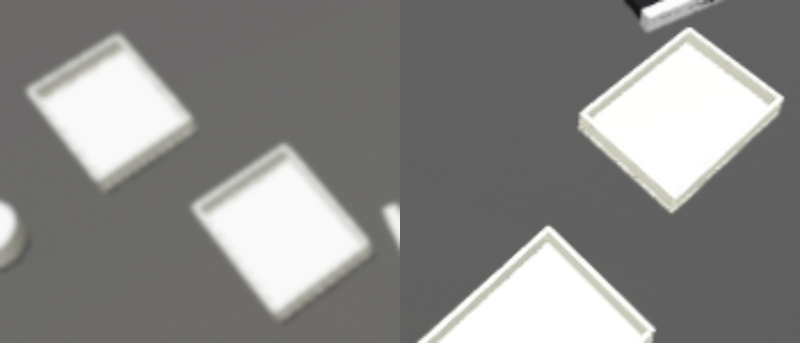

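The crop shows both trays; B at scene (178,260) / side (363,320) is the leftmost to the robot, centre about (0.476,-0.372), long axis 14° from world x. I'm moving over the board now.

```bash
python3 -m handwheel '[[3.5,-5.1,0,0.03,0],[3.5,-5.1,0,0.03,0],[3.5,-5.1,0,0.03,0],[3.5,-5.1,0,0.03,0],[3.5,-5.1,0,0.03,0],[3.5,-5.1,0,0.03,0],[3.5,-5.1,0,0.03,0],[3.5,-5.1,0,0.03,0],[3.5,-5.1,0,0.03,0],[3.5,-5.1,0,0.02,0]]' 30; python3 -m handwheel '[[2,-1.5,0,0,0],[0,0,0,0,0],[0,0,0,0,0],[0,0,0,0,0]]'
python3 - <<'E'
from h import *
c,im=snap("wrist","w1"); print(readout.read_state()["tool_pos"],readout.read_state()["force"],np.round(c["pose"],3).tolist())
cv2.imwrite("pics/w1b.png",cv2.resize(im,(800,600))[:,:,::-1])
E
```

```text
t: 1.4
tool_pos: [0.5507, 0.0538, 0.4046]
orientation: [-0.077, -3.141, -0.0]
force: [1.0, -0.2, -0.0]
opening: 0.0929
gripper_force: 0.0
t: 1.9
tool_pos: [0.5694, 0.0417, 0.4048]
orientation: [-0.076, -3.141, -0.0]
force: [0.5, -0.3, 0.9]
opening: 0.0926
gripper_force: 0.0
[0.56943125 0.04169505 0.40487544] [-0.27266337  0.15061794  0.24142347] [[0.047, 0.958, 0.283, 0.489], [0.999, -0.045, -0.013, 0.045], [0.0, 0.283, -0.959, 0.384], [0.0, 0.0, 0.0, 1.0]]
```

View pics/w1b.png

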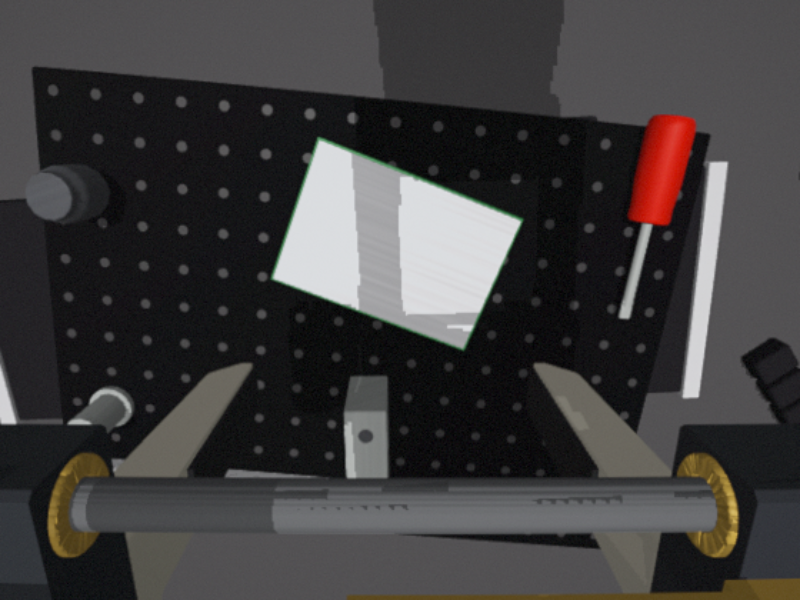

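The wrist picture shows the plate's corners at (319,138), (522,219), (465,349) and (272,279). The block's near end has its foot at (352-388,376) and its top edge at (346-388,406). The driver is at right and the objective at left.

```bash
cat > m2.py <<'E'
from h import *
c,im=load("w1"); f=lambda p:(np.array(p,float)+.5)*.7-.5
P=plane(c,[f(p) for p in [(319,138),(522,219),(465,349),(272,279)]],.0695)[:,:2]
print("plate",P.round(4).tolist(),"c",P.mean(0).round(4)); L=(P[1]-P[0]+P[2]-P[3])/2; W=(P[3]-P[0]+P[2]-P[1])/2
print("L,W",np.linalg.norm(L),np.linalg.norm(W),"yaw",np.arctan2(-L[0],L[1]),np.arctan2(W[1],W[0]))
print("block end foot",plane(c,[f((352,376)),f((388,376))],.06)[:,:2].round(4).tolist(),"top",plane(c,[f((346,406)),f((388,406))],.111)[:,:2].round(4).tolist())
print("board corners",plane(c,[f((34,67)),f((709,134))],.06)[:,:2].round(4).tolist())
print("post base",plane(c,[f((115,402))],.06).round(4), "driver tip",plane(c,[f((625,318))],.063).round(4),"obj",plane(c,[f((85,195))],.06).round(4))
# triangulate heights plate corner / block top with scene
s,_=load("scene0"); A=lambda p:(np.array(p,float)+.5)/4-.5+[220,165]
for n,a,b in [("pl1",(319,138),(295,143)),("pl2",(522,219),(470,136)),("pl3",(465,349),(488,240)),("pl4",(272,279),(305,250)),("blkL",(346,406),(412,268)),("blkR",(388,406),(448,256))]:
    p,e=tri(c,f(a),s,A(b)); print(n,p.round(4),round(e,4))
E
python3 m2.py
```

```text
plate [[0.4807, 0.0039], [0.5323, 0.1206], [0.6134, 0.086], [0.5618, -0.032]] c [0.547  0.0446]
L,W 0.12819586314774684 0.08846390308202409 yaw -0.4141501879805424 -0.41027255134091406
block end foot [[0.6328, 0.0116], [0.634, 0.0356]] top [[0.6287, 0.0122], [0.6298, 0.0363]]
board corners [[0.4325, -0.1582], [0.4881, 0.2331]]
post base [[ 0.6448 -0.1518  0.06  ]] driver tip [[0.5996 0.19   0.063 ]] obj [[ 0.506 -0.143  0.06 ]]
pl1 [0.4801 0.0033 0.0691] 0.0015
pl2 [0.533  0.1224 0.0672] 0.0025
pl3 [0.6156 0.087  0.0643] 0.0008
pl4 [ 0.5627 -0.0337  0.0642] 0.0009
blkL [0.6304 0.0109 0.1068] 0.0018
blkR [0.6327 0.0366 0.1061] 0.0012
```

```bash
python3 -m handwheel '[[5,-1,0,0,0],[5.1,-0.9,0,0,0],[0,0,0,0,0],[0,0,-4,0,0],[0,0,-4,0,0],[0,0,-3,0,0],[0,0,-2,0,0],[0,0,-1.3,0,0],[0,0,0,0,0]]' 40; python3 -m handwheel '[[0,0,0,0,1],[0,0,0,0,1],[0,0,0,0,1],[0,0,0,0,1],[0,0,0,0,1],[0,0,0,0,1],[0,0,0,0,1],[0,0,0,0,1]]' 40
```

```text
t: 3.08
tool_pos: [0.6707, 0.0219, 0.2615]
orientation: [-0.078, -3.14, -0.0]
force: [-0.1, -0.0, -0.3]
opening: 0.093
gripper_force: 0.0
t: 4.08
tool_pos: [0.6709, 0.0216, 0.2617]
orientation: [-0.078, -3.141, 0.0]
force: [0.2, -1.0, -0.2]
opening: 0.0246
gripper_force: 39.9
```

```bash
python3 -m handwheel '[[0,0,1,0,1],[0,0,3,0,1],[0,0,5,0,1],[0,0,5,0,1]]'; python3 -m handwheel '[[-1.4,-2.9,0,0.03,1],[-2.4,-4.8,0,0.04,1],[-2.4,-4.9,0,0.04,1],[-2.4,-4.9,0,0.04,1],[-2.4,-4.9,0,0.04,1],[-2.4,-4.9,0,0.04,1],[-2.4,-4.9,0,0.03,1],[-2.4,-4.9,0,0.03,1],[-1.2,-2.3,0,0,1],[0,0,0,0,1]]'; python3 - <<'E'
from h import *
c,im=snap("scene","s2"); c,im2=snap("wrist","w2");print(readout.read_state()["tool_pos"])
cv2.imwrite("pics/s2b.png",np.hstack([cv2.resize(im[180:330,80:290],(400,286)),cv2.resize(im2,(400,300))[:286]])[:,:,::-1])
E
```

```text
t: 4.58
tool_pos: [0.6704, 0.0218, 0.4021]
orientation: [-0.078, -3.138, -0.0]
force: [0.6, -0.4, -4.9]
opening: 0.0247
gripper_force: 39.9
t: 5.82
tool_pos: [0.4755, -0.3739, 0.4012]
orientation: [0.371, -3.118, -0.001]
force: [-0.1, 0.2, -6.4]
opening: 0.0247
gripper_force: 39.9
[ 0.47683369 -0.37201649  0.40133925]
```

View pics/s2b.png

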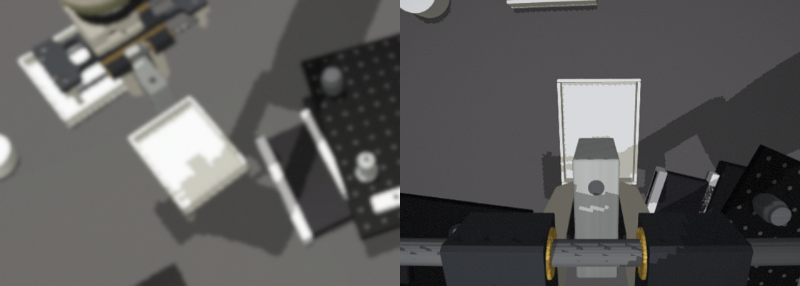

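The wrist view shows the block centred and aligned over tray B, so I'm lowering it.

```bash
python3 -m handwheel '[[0,0,-3,0,1],[0,0,-5,0,1],[0,0,-4,0,1],[0,0,-3,0,1],[0,0,-2,0,1],[0,0,-1.3,0,1],[0,0,-0.3,0,1],[0,0,0,0,1]]'; python3 -m handwheel '[[0,0,-0.3,0,1],[0,0,-0.2,0,1],[0,0,-0.1,0,1],[0,0,0,0,1]]'
```

```text
t: 6.92
tool_pos: [0.4774, -0.3726, 0.2167]
orientation: [-0.376, 3.118, -0.002]
force: [-0.2, -0.6, -6.6]
opening: 0.0248
gripper_force: 39.9
t: 7.42
tool_pos: [0.4769, -0.3723, 0.2097]
orientation: [0.376, -3.119, -0.0]
force: [-0.3, -0.2, -6.5]
opening: 0.0248
gripper_force: 39.9
```

```bash
python3 -m handwheel '[[0,0,-0.1,0,1],[0,0,-0.1,0,1],[0,0,-0.1,0,1],[0,0,0,0,1]]';  python3 -m handwheel '[[0,0,-0.1,0,1],[0,0,0,0,1]]'
```

```text
t: 7.92
tool_pos: [0.4769, -0.3722, 0.2066]
orientation: [0.376, -3.119, -0.0]
force: [-0.4, -0.0, -6.1]
opening: 0.0247
gripper_force: 39.9
t: 8.18
tool_pos: [0.477, -0.3723, 0.2057]
orientation: [-0.376, 3.119, -0.0]
force: [-0.3, -0.1, -5.9]
opening: 0.0246
gripper_force: 39.9
```

```bash
python3 -m handwheel '[[0,0,-0.1,0,1],[0,0,0,0,1]]';  python3 -m handwheel '[[0,0,-0.1,0,1],[0,0,0,0,1]]'
```

```text
t: 8.43
tool_pos: [0.4771, -0.3724, 0.2057]
orientation: [-0.376, 3.119, -0.0]
force: [-4.2, 3.1, 5.0]
opening: 0.0246
gripper_force: 39.9
t: 8.68
tool_pos: [0.4772, -0.3725, 0.2057]
orientation: [-0.376, 3.118, -0.001]
force: [-6.6, 5.6, 12.4]
opening: 0.0246
gripper_force: 39.9
```

```bash
python3 -m handwheel '[[0,0,0.15,0,1],[0,0,0,0,0.5],[0,0,0,0,0.5],[0,0,0,0,0.5],[0,0,0,0,0.5],[0,0,2,0,0.5],[0,0,4,0,0.5],[0,0,5,0,0.5],[0,0,5,0,0.5],[0,0,3,0,0.5]]'; python3 - <<'E'
from h import *
c,im=snap("wrist","w3")
for n in("side","scene"): snap(n,n+"3")
s,ims=load("side3")
cv2.imwrite("pics/w3b.png",np.hstack([cv2.resize(im,(400,300)),cv2.resize(ims[250:390,290:430],(300,300))])[:,:,::-1])
E
```

```text
t: 9.93
tool_pos: [0.4772, -0.3725, 0.4007]
orientation: [-0.376, 3.115, -0.007]
force: [-0.7, 0.0, 0.7]
opening: 0.0463
gripper_force: 0.0
```

View pics/w3b.png

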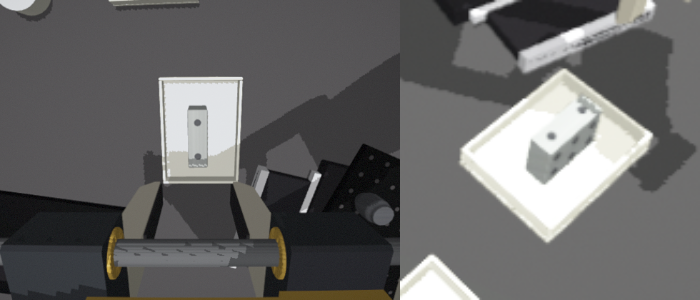

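The block stands upright inside tray B, released. Next the plate: both open fingers will push its near long edge, tool yaw matched to the plate (-0.41). I'm moving to a standoff 15 mm behind the edge.

```bash
python3 -m handwheel '[[0.1,4,0,-0.08,0],[0.1,5.8,0,-0.08,0],[0.1,5.8,0,-0.08,0],[0.1,5.8,0,-0.08,0],[0.1,5.8,0,-0.08,0],[0.1,5.8,0,-0.08,0],[0.1,5.8,0,-0.08,0],[0.1,4,0,-0.092,0],[0.1,1.5,0,0,0],[0,0,0,0,0]]'; python3 -m handwheel '[[0,0,-4,0,0],[0,0,-4,0,0],[0,0,-3,0,0],[0,0,-2,0,0],[0,0,-1,0,0],[0,0,0,0,0],[0,0,0,0,0]]'
```

```text
t: 11.32
tool_pos: [0.4858, 0.071, 0.3944]
orientation: [-0.637, -3.075, 0.001]
force: [0.4, -1.2, -0.1]
opening: 0.0925
gripper_force: 0.0
t: 12.2
tool_pos: [0.4865, 0.0703, 0.2563]
orientation: [0.642, 3.074, 0.0]
force: [-0.2, -0.3, -0.1]
opening: 0.093
gripper_force: 0.0
```

```bash
python3 -m handwheel '[[0,0,-0.4,0,0],[0,0,-0.2,0,0],[0.37,-0.16,0,0,0],[0.37,-0.16,0,0,0],[0,0,0,0,0]]'; for i in 1; do python3 -m handwheel '[[0.14,-0.06,0,0,0],[0.14,-0.06,0,0,0],[0.14,-0.06,0,0,0],[0.14,-0.06,0,0,0],[0.14,-0.06,0,0,0]]'; done
```

```text
t: 12.82
tool_pos: [0.4937, 0.0673, 0.2494]
orientation: [0.643, 3.075, 0.0]
force: [-0.0, 0.0, 0.8]
opening: 0.0928
gripper_force: 0.0
t: 13.45
tool_pos: [0.5002, 0.0646, 0.2491]
orientation: [-0.642, -3.074, 0.0]
force: [-2.3, 1.2, 1.5]
opening: 0.0931
gripper_force: 1.1
```

Contact with 2.6 N at the predicted place. I'm pushing towards the fence while turning the plate square.

```bash
python3 -m handwheel '[[0.25,-0.07,0,0.005,0],[0.4,-0.11,0,0.012,0],[0.4,-0.11,0,0.012,0],[0.4,-0.11,0,0.012,0],[0.4,-0.11,0,0.012,0],[0.4,-0.11,0,0.012,0],[0.4,-0.11,0,0.012,0],[0.4,-0.11,0,0.012,0],[0.4,-0.11,0,0.012,0],[0.4,-0.11,0,0.012,0]]'; python3 -m handwheel '[[0.4,-0.11,0,0.012,0],[0.4,-0.11,0,0.012,0],[0.4,-0.11,0,0.012,0],[0.4,-0.11,0,0.012,0],[0.4,-0.11,0,0.012,0],[0.4,-0.11,0,0.012,0],[0.4,-0.11,0,0.012,0],[0.4,-0.11,0,0.012,0],[0.4,-0.11,0,0.012,0],[0.3,-0.08,0,0.012,0]]'; python3 - <<'E'
from h import *
for n in("wrist","side","scene"): snap(n,n+"4")
w=load("wrist4")[1]; s=load("side4")[1]; 
cv2.imwrite("pics/v4.png",np.hstack([cv2.resize(w,(400,300)),cv2.resize(s[130:280,225:425],(400,300))])[:,:,::-1])
E
```

```text
t: 14.7
tool_pos: [0.5391, 0.0538, 0.2492]
orientation: [-0.466, -3.107, -0.0]
force: [-0.6, 0.7, -0.4]
opening: 0.0931
gripper_force: 0.6
t: 15.95
tool_pos: [0.5781, 0.0431, 0.2493]
orientation: [0.279, 3.129, -0.0]
force: [-1.8, 0.9, -0.6]
opening: 0.093
gripper_force: 0.8
```

View pics/v4.png

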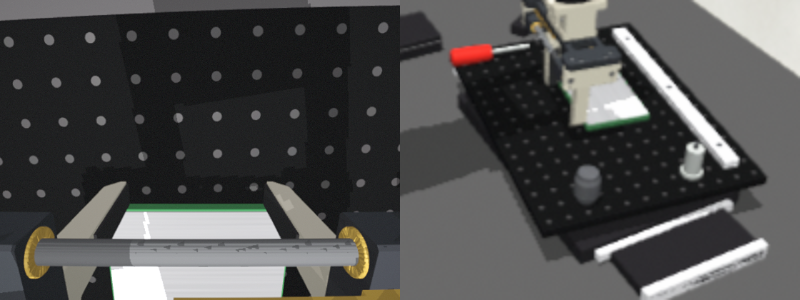

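The wrist view shows the plate centred between the two fingers with both touching. The fence is still clear in the side view. I'll refine the board's pose from its hole grid.

```bash
cat > grid.py <<'E'
from h import *
from scipy.optimize import least_squares
import sys
def holes(fn,roi):
    c,im=load(fn); g=cv2.cvtColor(im,cv2.COLOR_RGB2GRAY); x,y,w,h=roi
    m=cv2.adaptiveThreshold(g,255,cv2.ADAPTIVE_THRESH_MEAN_C,cv2.THRESH_BINARY,31,-18)[y:y+h,x:x+w]
    n,_,st,ce=cv2.connectedComponentsWithStats(m)
    k=[ce[i]+[x,y] for i in range(1,n) if 15<st[i,4]<170 and .6<st[i,2]/st[i,3]<1.7 and st[i,4]>.6*st[i,2]*st[i,3]]
    return plane(c,np.array(k),.06)[:,:2]
def fit(P,o=(.6078,.0156),yaw=-.146):
    def loc(p):
        cs,sn=np.cos(p[2]),np.sin(p[2]); d=P-p[:2]; return np.c_[d[:,0]*cs+d[:,1]*sn,-d[:,0]*sn+d[:,1]*cs]
    def res(p): u=loc(p)/.025-.5; return ((u-np.round(u))*.025).ravel()
    r=least_squares(res,[*o,yaw],x_scale=[.01,.01,.05],loss='soft_l1',f_scale=.002); return r.x,np.sqrt(np.mean(res(r.x)**2)),len(P)
if __name__=="__main__":
    for fn,roi in (("wrist4",(0,20,560,250)),("w1",(20,40,480,200))):
        print(fn,fit(holes(fn,roi)))
E
python3 grid.py
```

```text
wrist4 (array([ 0.6078155 ,  0.01598437, -0.14164628]), np.float64(0.00013749064313310996), 38)
w1 (array([ 0.60790319,  0.01611737, -0.14150853]), np.float64(0.00020975568801106346), 62)
```

```bash
python3 -m handwheel '[[0.4,-0.057,0,0.004,0],[0.4,-0.057,0,0.004,0],[0.4,-0.057,0,0.004,0],[0.4,-0.057,0,0.004,0],[0.4,-0.057,0,0.004,0],[0.4,-0.057,0,0.004,0],[0.4,-0.057,0,0.004,0],[0.4,-0.057,0,0.004,0],[0.25,-0.035,0,0.004,0],[0,0,0,0,0]]'; python3 -m handwheel '[[0.07,-0.01,0,0,0],[0.07,-0.01,0,0,0],[0,0,0,0,0]]'
cat > bf.py <<'E'
from h import *
s=readout.read_state(); o=np.array([.6078,.0160]); y=-.1416
d=s["tool_pos"][:2]-o; R=np.array([[np.cos(y),np.sin(y)],[-np.sin(y),np.cos(y)]])
from scipy.spatial.transform import Rotation as Q
t=Q.from_rotvec(s["orientation"]).as_matrix()[:2,1]
print("board xy mm",(R@d*1000).round(2),"force board",(R@s["force"][:2]).round(2),"z",s["tool_pos"][2].round(4),"yaw err",round(np.arctan2(-t[0],t[1])-y,4))
E
python3 bf.py
```

```text
t: 17.35
tool_pos: [0.6127, 0.0382, 0.2492]
orientation: [0.224, 3.133, -0.0]
force: [0.3, -0.1, 0.0]
opening: 0.0931
gripper_force: 0.0
t: 17.73
tool_pos: [0.6137, 0.0381, 0.2492]
orientation: [-0.224, -3.133, -0.0]
force: [-1.9, -0.8, 0.7]
opening: 0.0933
gripper_force: 0.9
board xy mm [ 2.71 22.72] force board [-1.73 -1.09] z 0.2492 yaw err -0.0012
```

```bash
python3 -m handwheel '[[0.1,-0.014,0,0,0],[0.1,-0.014,0,0,0],[0.1,-0.014,0,0,0],[0.05,-0.007,0,0,0],[0,0,0,0,0]]'; python3 bf.py; python3 -m handwheel '[[0.05,-0.007,0,0,0],[0,0,0,0,0]]'; python3 bf.py;
```

```text
t: 18.35
tool_pos: [0.6173, 0.0376, 0.2492]
orientation: [0.224, 3.133, -0.0]
force: [-1.4, 0.2, 0.1]
opening: 0.0926
gripper_force: 0.5
board xy mm [ 6.38 22.71] force board [-1.37 -0.03] z 0.2492 yaw err -0.0012
t: 18.6
tool_pos: [0.6178, 0.0375, 0.2492]
orientation: [-0.224, -3.134, 0.0]
force: [-1.7, -0.3, -0.4]
opening: 0.0931
gripper_force: 0.6
board xy mm [ 6.83 22.72] force board [-1.66 -0.52] z 0.2492 yaw err -0.0012
```

```bash
python3 -m handwheel '[[-0.5,0.07,0,0,0],[-1,0.14,0,0,0],[0,0,3,0,0],[0,0,5,0,0],[-6,0.8,5,0,0.5],[-6,0.8,2,0,0.5],[-6,0.8,0,0,0.5],[0,0,0,0,0.5]]'; python3 - <<'E'
from h import *
print(readout.read_state()["q"].round(3))
from grid import *
for n in("wrist","side","scene"): snap(n,n+"5")
o=np.array([.6078,.0160]); y=-.1416; R=np.array([[np.cos(y),np.sin(y)],[-np.sin(y),np.cos(y)]])
for n in("side5","scene5","wrist5"):
    c,im=load(n); g=cv2.GaussianBlur(im,(3,3),0).min(2)
    m=(g>110).astype(np.uint8); cs=cv2.findContours(m,0,2)[0]
    for k in cs:
        if cv2.contourArea(k)<250: continue
        P=(plane(c,k.reshape(-1,2),.0695)[:,:2]-o)@R.T*1000
        if -30<P[:,0].mean()<110 and abs(P[:,1].mean())<120: print(n,cv2.minAreaRect(P.astype(np.float32)),P.min(0).round(1),P.max(0).round(1))
E
```

```text
t: 19.6
tool_pos: [0.432, 0.0624, 0.3879]
orientation: [-0.222, -3.133, -0.0]
force: [0.9, 0.6, 0.8]
opening: 0.0577
gripper_force: 0.0
[ 0.026 -0.32   1.941  0.     1.521 -1.403]
side5 ((73.81365203857422, -5.9712066650390625), (116.03148651123047, 356.8670654296875), 0.1434631645679474) [  15.8 -184.4] [131.9 172.6]
scene5 ((72.33394622802734, -0.3333587646484375), (116.92064666748047, 347.4603576660156), 0.06368828564882278) [  13.9 -174. ] [131.  173.4]
wrist5 ((27.549381256103516, 23.51125717163086), (30.12899398803711, 130.2405548095703), 0.03866591677069664) [ 12.4 -41.6] [42.7 88.6]
```

The wrist picture puts the plate at board y -41.6 to 88.6 mm, square to within 0.1°, against the fence. The pin needs about 68 mm more along +y. I'm going round to the -y end.

```bash
python3 -m handwheel '[[2.5,-1.36,0,-0.174,0.6],[2.5,-1.36,0,-0.175,0.6],[2.5,-1.36,0,-0.174,0.6],[2.5,-1.36,0,-0.175,0.6],[2.5,-1.36,0,-0.174,0.6],[2.5,-1.36,0,-0.175,0.6],[2.5,-1.36,0,-0.174,0.6],[2.5,-1.36,0,-0.175,0.6],[2.55,-1.34,0,-0.174,0.6],[0,0,0,0,0.6]]'; python3 -m handwheel '[[0,0,-3,0,0.6],[0,0,-4,0,0.6],[0,0,-3,0,0.6],[0,0,-2,0,0.6],[0,0,-1,0,0.6],[0,0,0,0,0.6],[0,0,0,0,0.6]]'; python3 bf.py
```

```text
t: 21.0
tool_pos: [0.6637, -0.0619, 0.3866]
orientation: [-2.375, -2.055, 0.002]
force: [0.4, -0.5, 0.4]
opening: 0.0372
gripper_force: 0.0
t: 21.88
tool_pos: [0.6623, -0.0604, 0.2603]
orientation: [2.372, 2.057, 0.002]
force: [-0.1, 0.1, -0.0]
opening: 0.0374
gripper_force: 0.0
board xy mm [ 64.75 -67.97] force board [-0.09  0.09] z 0.2603 yaw err -1.5709
```

```bash
python3 -m handwheel '[[-0.45,0.06,0,0,0.6],[0,0,-0.7,0,0.6],[0,0,-0.4,0,0.6],[0.06,0.4,0,0,0.6],[0.06,0.4,0,0,0.6],[0.05,0.35,0,0,0.6],[0,0,0,0,0.6]]'; python3 bf.py; python3 -m handwheel '[[0.02,0.14,0,0,0.6],[0.02,0.14,0,0,0.6],[0.02,0.14,0,0,0.6],[0.02,0.14,0,0,0.6],[0.02,0.14,0,0,0.6],[0.02,0.14,0,0,0.6]]'; python3 bf.py
```

```text
t: 22.75
tool_pos: [0.659, -0.0478, 0.2478]
orientation: [2.373, 2.059, 0.0]
force: [-0.4, -0.1, 0.0]
opening: 0.0372
gripper_force: 0.0
board xy mm [ 59.66 -55.93] force board [-0.35 -0.19] z 0.2478 yaw err -1.5706
t: 23.5
tool_pos: [0.6601, -0.04, 0.2476]
orientation: [2.373, 2.058, -0.0]
force: [0.7, -1.0, 0.3]
opening: 0.0372
gripper_force: 0.8
board xy mm [ 59.64 -48.02] force board [ 0.83 -0.88] z 0.2476 yaw err -1.5713
```

```bash
python3 -m handwheel '[[0.035,0.25,0.05,0,0.6],[0.056,0.396,0.05,0,0.6],[0.056,0.396,0,0,0.6],[0.056,0.396,0,0,0.6],[0.056,0.396,0,0,0.6],[0.056,0.396,0,0,0.6],[0.056,0.396,0,0,0.6],[0.056,0.396,0,0,0.6],[0.056,0.396,0,0,0.6]]'; python3 bf.py; python3 -m handwheel '[[0.056,0.396,0,0,0.6],[0.056,0.396,0,0,0.6],[0.056,0.396,0,0,0.6],[0.056,0.396,0,0,0.6],[0.056,0.396,0,0,0.6],[0.056,0.396,0,0,0.6],[0.028,0.198,0,0,0.6],[0,0,0,0,0.6]]'; python3 bf.py
```

```text
t: 24.62
tool_pos: [0.6649, -0.0054, 0.2487]
orientation: [2.373, 2.058, 0.0]
force: [0.1, -0.6, 0.1]
opening: 0.0372
gripper_force: 0.6
board xy mm [ 59.59 -13.13] force board [ 0.21 -0.59] z 0.2487 yaw err -1.5712
t: 25.62
tool_pos: [0.6686, 0.0204, 0.2487]
orientation: [-2.373, -2.059, -0.001]
force: [0.2, 0.7, -0.1]
opening: 0.0372
gripper_force: 0.0
board xy mm [59.58 12.94] force board [0.09 0.75] z 0.2487 yaw err -1.5708
```

Six millimetres to the pin, so I'm creeping from here.

```bash
python3 -m handwheel '[[0.014,0.1,0,0,0.6],[0.014,0.1,0,0,0.6],[0.014,0.1,0,0,0.6],[0.014,0.1,0,0,0.6],[0,0,0,0,0.6]]'; python3 bf.py; python3 -m handwheel '[[0.014,0.1,0,0,0.6],[0,0,0,0,0.6]]' |grep -v o; python3 bf.py;  python3 -m handwheel '[[0.007,0.05,0,0,0.6],[0,0,0,0,0.6]]'|grep -v o; python3 bf.py
```

```text
t: 26.25
tool_pos: [0.6692, 0.0241, 0.2488]
orientation: [2.373, 2.058, 0.0]
force: [-0.2, -1.6, 1.0]
opening: 0.0373
gripper_force: 0.7
board xy mm [59.6  16.71] force board [-0.  -1.6] z 0.2488 yaw err -1.5711
t: 26.5
board xy mm [59.61 17.58] force board [ 0.63 -1.89] z 0.2488 yaw err -1.5712
t: 26.75
board xy mm [59.61 17.77] force board [-0.64 -5.37] z 0.2488 yaw err -1.5714
```

```bash
python3 -m handwheel '[[0.005,0.03,0,0,0.6],[0,0,0,0,0.6]]'|grep -v o; python3 bf.py; python3 -m handwheel '[[-0.014,-0.1,0,0,0.6],[-0.14,-1,0,0,0.6],[-0.14,-1,2,0,0.6],[0,0,5,0,0.6],[0,0,6,0,0.6],[0,0,0,0,0.6]]'|grep tool; python3 - <<'E'
from h import *
for n in("wrist","side","scene"): snap(n,n+"6")
o=np.array([.6078,.0160]); y=-.1416; R=np.array([[np.cos(y),np.sin(y)],[-np.sin(y),np.cos(y)]])
# rectified top view of the plate area at z=.0695 : u=board y (-60..180), v=board x (0..130), 3 px/mm
def warp(n,z):
    c,im=load(n); bx,by=np.meshgrid(np.arange(0,130,1/3.),np.arange(20,180,1/3.),indexing="ij")
    X=np.c_[np.c_[bx.ravel(),by.ravel()]/1000@R+o,np.full(bx.size,z)]
    p=proj(c,X).astype(np.float32).reshape(*bx.shape,2); return cv2.remap(im,p[...,0],p[...,1],cv2.INTER_LINEAR)
S=[cv2.resize(warp(n,.0695),(400,325)) for n in("side6","scene6")]
w=cv2.resize(load("wrist6")[1],(400,300)); q=cv2.resize(load("scene6")[1][180:300,260:420],(400,300))
cv2.imwrite("pics/v6.png",np.vstack([np.hstack(S)[:300],np.hstack([w,q])])[:,:,::-1])
E
```

```text
t: 27.0
board xy mm [59.64 17.81] force board [ 0.25 -6.17] z 0.2488 yaw err -1.5716
tool_pos: [0.668, 0.0042, 0.3883]
```

View pics/v6.png

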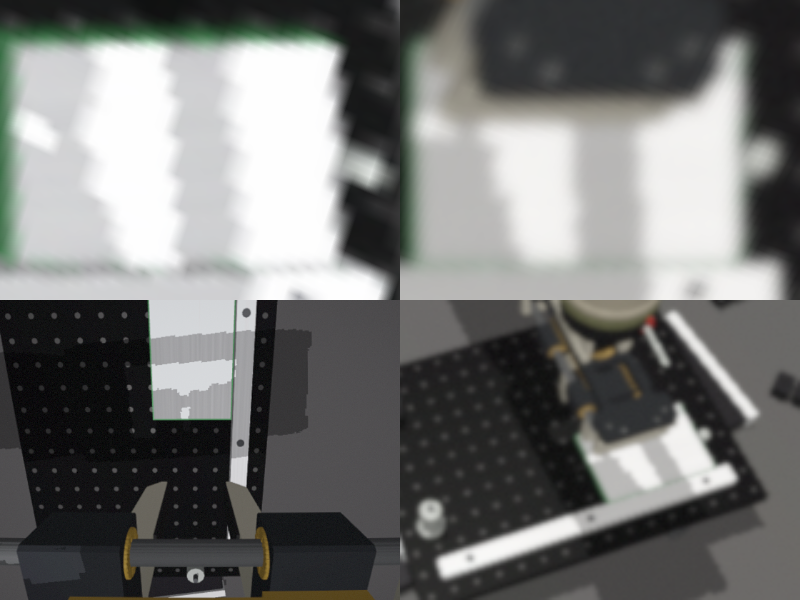

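The rectified views show the plate's short end at the pin and the long edge at the fence within about 1 mm; the post end is free. One last light push squares it onto the fence from the -x side.

```bash
python3 -m handwheel '[[-0.63,1.15,0,0.174,0.5],[-0.63,1.15,0,0.175,0.5],[-0.63,1.15,0,0.174,0.5],[-0.63,1.15,0,0.175,0.5],[-0.63,1.15,0,0.174,0.5],[-0.63,1.15,0,0.175,0.5],[-0.63,1.15,0,0.174,0.5],[-0.63,1.15,0,0.175,0.5],[-0.6,1.1,0,0.174,0.5],[0,0,0,0,0.5]]'|grep tool; python3 bf.py; python3 -m handwheel '[[0,0,0,0,0.5],[0,0,-3,0,0.5],[0,0,-4,0,0.5],[0,0,-3,0,0.5],[0,0,-1,0,0.5],[0,0,0,0,0.5]]'|grep tool; python3 bf.py
```

```text
tool_pos: [0.6093, 0.1083, 0.3769]
board xy mm [-11.58  91.6 ] force board [-0.44 -0.84] z 0.3769 yaw err -0.0012
tool_pos: [0.61, 0.1075, 0.2683]
board xy mm [-10.73  90.9 ] force board [0.1  0.34] z 0.2683 yaw err -0.0028
```

```bash
python3 -m handwheel '[[0,0,-1.2,0,0.5],[0,0,-0.7,0,0.5],[0.4,-0.057,0,0.003,0.5],[0.4,-0.057,0,0,0.5],[0.4,-0.057,0,0,0.5],[0,0,0,0,0.5]]'|grep tool; python3 bf.py; python3 -m handwheel '[[0.1,-0.014,0,0,0.5],[0.1,-0.014,0,0,0.5],[0.1,-0.014,0,0,0.5],[0.1,-0.014,0,0,0.5],[0,0,0,0,0.5]]'|grep tool; python3 bf.py; python3 -m handwheel '[[0.1,-0.014,0,0,0.5],[0,0,0,0,0.5]]'|grep tool; python3 bf.py
```

```text
tool_pos: [0.6225, 0.1061, 0.25]
board xy mm [ 1.83 91.26] force board [ 0.15 -0.08] z 0.25 yaw err 0.0016
tool_pos: [0.6261, 0.1056, 0.2496]
board xy mm [ 5.45 91.23] force board [-0.05  0.21] z 0.2496 yaw err 0.0017
tool_pos: [0.6271, 0.1055, 0.2497]
board xy mm [ 6.44 91.27] force board [0.36 0.11] z 0.2497 yaw err 0.0018
```

```bash
python3 -m handwheel '[[0.05,-0.007,0,0,0.5],[0,0,0,0,0.5]]'|grep tool; python3 bf.py; python3 -m handwheel '[[0.05,-0.007,0,0,0.5],[0,0,0,0,0.5]]'|grep tool; python3 bf.py
```

```text
tool_pos: [0.6274, 0.1054, 0.2496]
board xy mm [ 6.78 91.28] force board [-1.51  0.11] z 0.2496 yaw err 0.0018
tool_pos: [0.6279, 0.1053, 0.2496]
board xy mm [ 7.28 91.2 ] force board [-3.04 -1.11] z 0.2496 yaw err 0.0018
```

```bash
python3 -m handwheel '[[0.03,-0.004,0,0,0.5],[0,0,0,0,0.5]]'|grep tool; python3 bf.py
```

```text
tool_pos: [0.6282, 0.1052, 0.2496]
board xy mm [ 7.58 91.23] force board [-3.85 -1.42] z 0.2496 yaw err 0.0018
```

```bash
python3 -m handwheel '[[0.04,-0.006,0,0,0.5],[0,0,0,0,0.5]]'|grep tool; python3 bf.py
```

```text
tool_pos: [0.6284, 0.1052, 0.2495]
board xy mm [ 7.78 91.25] force board [-5.65 -1.27] z 0.2495 yaw err 0.0018
```

It is against the fence: stalled at 7.8 mm (7.5 expected) with 5.7 N. I'm backing off and verifying numerically.

```bash
python3 -m handwheel '[[-0.1,0.014,0,0,0.5],[-1,0.14,0,0,0.5],[-0.5,0.07,2,0,0.5],[0,0,5,0,0.5],[0,0,5,0,0.5],[-5,0.5,3,0,0.5],[-6,0.5,0,0,0.5],[-5,0.5,0,0,0.5],[0,0,0,0,0.5]]'|grep tool; python3 - <<'E'
from h import *
for n in("wrist","side","scene"): snap(n,n+"7")
o=np.array([.6078,.0160]); y=-.1416; R=np.array([[np.cos(y),np.sin(y)],[-np.sin(y),np.cos(y)]])
def sample(n,bx,by,z):
    c,im=load(n); bx,by=np.broadcast_arrays(np.asarray(bx,float),np.asarray(by,float))
    X=np.c_[np.c_[bx.ravel(),by.ravel()]/1000@R+o,np.full(bx.size,z)]; p=proj(c,X).astype(np.float32).reshape(-1,1,2)
    return cv2.remap(im,p[...,0],p[...,1],cv2.INTER_LINEAR).reshape(-1,3).min(1)
for n in("scene7","side7"):
    for x in (25,85): # plate end along y (top face), then pin beyond
        t=np.arange(140,175,.5); v=sample(n,x,t,.0695).astype(int); i=np.argmin(np.diff(cv2.GaussianBlur(v.astype(np.float32),(1,5),0).ravel())); print(n,"end y at x",x,t[i])
    t=np.arange(10,50,.5); v=sample(n,60,t,.0695).astype(int); i=np.argmax(np.diff(v)); print(n,"-y end",t[i])
    t=np.arange(140,175,2); print("pin line",sample(n,62.5,t,.0695).tolist())
    for yy in (40,90,145):
        t=np.arange(96,112,1); print("fence line",yy,sample(n,t,yy,.0695).tolist())
        t=np.arange(5,25,.5); v=sample(n,t,yy,.0695).astype(int); print(" near edge",t[np.argmax(np.diff(v))])
E
```

```text
tool_pos: [0.4497, 0.1229, 0.4008]
scene7 end y at x 25 158.0
scene7 end y at x 85 159.0
scene7 -y end 22.5
pin line [240, 240, 240, 239, 238, 233, 223, 206, 185, 173, 176, 183, 188, 178, 159, 132, 94, 63]
fence line 40 [243, 243, 243, 242, 241, 240, 238, 236, 234, 232, 231, 233, 234, 236, 238, 239]
 near edge 12.5
fence line 90 [239, 239, 238, 238, 237, 235, 233, 231, 229, 228, 228, 227, 230, 233, 235, 237]
 near edge 14.5
fence line 145 [239, 239, 239, 238, 237, 235, 234, 232, 229, 228, 227, 227, 229, 231, 233, 233]
 near edge 13.5
side7 end y at x 25 154.0
side7 end y at x 85 155.5
side7 -y end 23.0
pin line [253, 253, 253, 253, 252, 250, 249, 215, 183, 144, 147, 149, 152, 144, 133, 121, 86, 58]
fence line 40 [254, 254, 254, 254, 254, 254, 253, 252, 250, 243, 238, 234, 234, 235, 237, 243]
 near edge 16.5
fence line 90 [253, 253, 253, 253, 252, 252, 251, 246, 241, 236, 228, 223, 219, 225, 235, 243]
 near edge 17.0
fence line 145 [253, 253, 253, 253, 253, 253, 251, 249, 246, 240, 234, 230, 230, 237, 243, 250]
 near edge 15.5
```

```bash
python3 -c "
from plant import job; print(job.close_job())"
```

```text
the job is handed in; nothing more can be done
None
```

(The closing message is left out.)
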